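# Set the blank cell in the oil-clarity tester

### The job

Take the blank cell from its sloping wooden cradle and stand it upright, cap up, on the ribbed rubber pad, and let go of it there for a moment. Then take it again and set it fully down in the square well of the oil-clarity tester, turned so that its two clear faces look at the lamp and the sensor, the light passing through them; let go. Leave the spanner, the can and the dish where they are.

Things in the scene. Friction and masses are not known exactly. Their poses are not given: they have to be found in the camera images.
- cell_center (a point): Blank cell, loose, 0.2-0.4 kg: square block 44x44x112 mm plus round steel cap (36 mm dia, 18 tall) on one end, 130 long. Point: on the long axis, half-way (65 mm from foot). z: along the length to the cap. Clear glass faces look along +x and -x; ribbed black plastic faces along +y and -y. Starts lying in the cradle on a clear face, cap end high, long axis rising 30 degrees.
- pad_top (a point): Fixed ribbed black rubber pad, flat, 130 x 130 mm, 6 mm thick, on the bench; this point is the centre of its top face. z up.
- well (a point): Tester, fixed: block 62x62 mm, 37 high, with square well 48x48 mm, 25 deep, chamfered, sides along x and y. Point: centre of the well's floor, 12 mm above the bench. z up. Light path: level, along x, from lamp tower (-x, slots on top) to sensor tower (+x, disc on top); either clear face may look at the lamp. Towers 55 (x) by 70 (y) mm, 80 high, inner faces 36 mm from the centre.
- cradle: Wooden cradle, fixed; origin: centre of its underside. Base board 170 (x) x 90 (y) x 12 mm high; on it a bed 34 mm wide, 120 long, rising at 30 degrees towards +x, with a foot stop 14 mm above the bed at the low end. The cell lies centred on the bed, foot on the stop, its ribbed sides overhanging 5 mm each. Nothing stands beside the cell above the base board.
- spanner: Bystander: steel spanner 170 mm long lying on the bench. Leave alone.
- can: Bystander: aluminium spray can, 56 mm diameter, 110 mm tall, standing on the bench. Leave alone.
- dish: Bystander: small steel dish, 90 mm diameter, 30 mm high, on the bench. Leave alone.
Things that resemble listed ones, but are neither listed nor needed, are in the scene too. Leave any pink or yellow look-alike of the part that bears cell_center alone. Of the things that look like the part that bears pad_top, take the one that is farthest from the robot's base at the start.

How it is judged:
By the outcome, as a careful person would: the job done as asked, in the order asked, and still so for the second after the job is handed in, with the robot touching nothing.
It also fails if it takes over 61 s, if anything falls off the work surface, if the arm or the gripper's body presses on something with over 40 N, if the wrist force passes 120 N, or if a joint passes its speed limit or range.

### The arm

A 7-joint arm with a two-finger parallel gripper is mounted at the origin on the work surface. World frame = base frame: x ahead of the robot, y to its left, z up, the work surface at z = 0. Lengths are in m, angles in rad, forces in N, time in s.
With the tool pointing down it reaches from about 0.4 to 0.875 m from the base axis. Payload 6.5 kg.
Tool frame: the origin (TCP) lies at the centre of the arm's flange, where the gripper is bolted on; the fingertips stand 166 mm ahead of it and the grasp point (between the pads) lies 147 mm ahead of it; z points along the fingers, y is the line along which they close (so a half turn about z gives the same grasp; the last joint's range is limited). The gripper opens to 88 mm and grips with 3 to 60 N. Pads are 18 mm wide; open, the fingers measure 123 mm over their backs; the gripper's body (75 mm by 187 mm) begins 45 mm behind the grasp point.
Start: joints at [1.262, 0.536, -0.004, 1.538, 0.003, 1.067, -0.071], TCP at [0.156, -0.631, 0.405] pointing down, gripper open.
Joint ranges: [-2.7, 2.7], [-0.37, 2.16], [-1.27, 1.26], [0.24, 2.4], [-1.31, 4.45], [0.19, 1.91], [-2.76, 2.76]. Speed limits (rad/s): [2.39, 2.39, 3.14, 3.14, 3.14, 3.14, 3.14].

### API

Orientations are given as a rotation vector (axis times angle).
In Python, from rig import env, imaging gives the robot as it stands.
- The arm moves only by the tool send_rows, never from a script. Its argument "commands" is a list that holds one entry, the list of rows, each a list of 7 numbers: the turn, a rotation vector about the tool's x, y, z in units of 5 degrees (1.0 is 5 degrees), then the shift along the tool's x, y, z in units of 40 mm (1.0 is 40 mm), then the closure, from -1 (fully open) to 1 (shut). In form: [[[wx, wy, wz, dx, dy, dz, grip], ...]]. A call has 1 to 5 rows; each row is the pose to reach, as a shift and turn from the pose commanded when the call began, along the tool's axes at that moment; what a row does not reach only later rows make up. A row lasts 1/10 s, in which the tool goes at most 50 mm and 8.59 degrees, less where a joint would pass 70% of its speed; a pose out of reach is approached as far as the arm can. A call with a gripper value outside its range is refused whole. The fingers move at their own pace and stop on an object; the grip force is fixed at half the most. Time passes only in rows, so rows that repeat a pose let the fingers close. It gives the time, the measured TCP pose, the force, the opening and the grip force at its end, in the units of the state.
- env.observe(): the state, without advancing time (a new reading comes with each control period).
- imaging.read_camera(name): name is "side" or "top" or "wrist"; returns (picture, depth): 400x640x3 uint8, red, green, blue; 400x640 float32, m along the optical axis (not along the pixel's ray), 0 where there is no reading.
- imaging.get_calibration(name): a dict with "fx", "fy", "cx", "cy" (pixels), "world_from_camera" (4x4, takes a point from camera to world coordinates). Camera axes: x right, y up, looking along -z (the intrinsics and any distortion apply to the point x, -y, -z); pixel columns grow to the right and rows downward; lengths in m; the calibration is good to about 2 mm. A picture is of the moment at which its call begins: read the wrist's pose just before it. get_calibration takes no time and is no camera call; for the wrist camera it gives the pose at the moment of the call.
- env.job_done(): hands the job in; it is judged then, once.
The state is a dict: "time": time; "qpos": joint angles; "joint_velocities": joint speeds; "joint_torque": joint torques, N m; "eef_pos": TCP position; "eef_rot": TCP orientation; "ft_force": force on the tool from outside, world axes, zero at the start; "torque": the same for the moment, N m; "opening": finger opening in m; "grip_force": force on a finger pad.
Only numpy, scipy, OpenCV 4.12 (cv2) and the standard library are available. Lean on these libraries where they do the work, as an engineer would, in place of code of your own. Each camera call takes 0.05 s, during which the arm holds its last target. There are 200 camera calls.

## Working session

There is one attempt and no reset: what is moved stays moved. The work goes in short steps, Python scripts to look and compute and a tool call to move; the robot and the scene stay as the last step left them, time stands still between calls to the robot, and variables do not carry over. Pictures are saved under pics/ and viewed, at most 10 in all, crops included, and the job is handed in when it is done.

Besides the shell and the picture viewer there is one more tool, called by a JSON object that holds its "api" and its "payload". send_rows: Moves the arm, as the interface text tells. Its arguments: {"type":"object","properties":{"commands":{"type":"array"}},"required":["commands"]}

```bash
ls; mkdir -p pics; python3 - <<'E'
from rig import env, imaging
import cv2, numpy as np
s=env.observe(); print({k:np.round(v,3) for k,v in s.items()})
for n in ["top","side"]:
    p,d=imaging.read_camera(n); np.savez(f"pics/{n}0.npz",p=p,d=d)
    cv2.imwrite(f"pics/{n}0.png",p[:,:,::-1]); c=imaging.get_calibration(n); print(n,{k:np.round(v,3) for k,v in c.items()}, (d>0).mean())
E
```

```text
pics
{'time': np.float64(0.0), 'qpos': array([ 1.262,  0.537, -0.004,  1.539,  0.003,  1.067, -0.071]), 'joint_velocities': array([ 0.001, -0.001, -0.001, -0.003, -0.   ,  0.   , -0.   ]), 'joint_torque': array([-0.0000e+00, -5.7098e+01,  9.9100e-01, -2.5160e+01, -5.6000e-02,
        1.8000e-02,  0.0000e+00]), 'eef_pos': array([ 0.156, -0.631,  0.404]), 'eef_rot': array([-3.117, -0.38 ,  0.   ]), 'ft_force': array([0.01 , 0.104, 0.315]), 'torque': array([-0.018, -0.013, -0.025]), 'grip_force': np.float64(0.0), 'opening': np.float64(0.088)}
top {'fx': np.float64(453.648), 'fy': np.float64(453.648), 'cx': np.float64(322.18), 'cy': np.float64(205.942), 'world_from_camera': array([[ 0.009,  0.983, -0.183,  0.277],
       [-1.   ,  0.01 ,  0.006, -0.029],
       [ 0.007,  0.183,  0.983,  1.241],
       [ 0.   ,  0.   ,  0.   ,  1.   ]])} 0.99576171875
side {'fx': np.float64(415.948), 'fy': np.float64(415.948), 'cx': np.float64(322.44), 'cy': np.float64(198.705), 'world_from_camera': array([[-0.945,  0.204, -0.254,  0.164],
       [-0.326, -0.562,  0.76 ,  0.937],
       [ 0.012,  0.801,  0.598,  0.853],
       [ 0.   ,  0.   ,  0.   ,  1.   ]])} 0.99584375
```

View pics/top0.png

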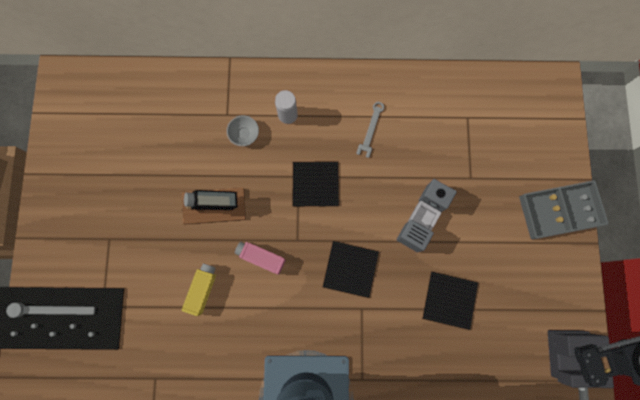

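View pics/side0.png

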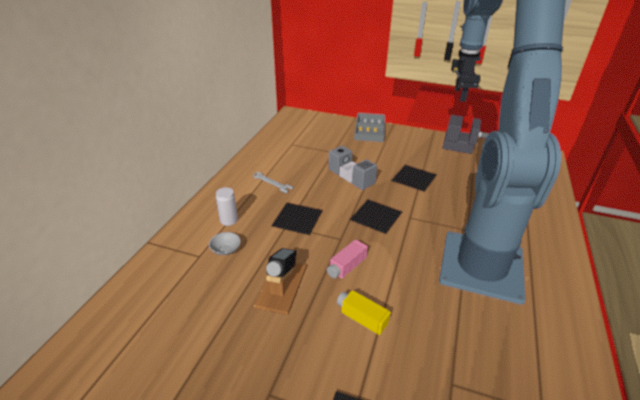

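The top view shows the cell in its cradle at about (212,200), cap to the left (+y). The black pads are at (316,184), (351,269) and (450,300). The tester is at (427,217), with its slotted lamp tower at (415,235) and its disc sensor tower at (440,193). Both views agree.

```bash
cat > h.py <<'E'
import numpy as np, cv2
from rig import env, imaging
from scipy.spatial.transform import Rotation as R
def world(d,c,T=None):
    v,u=np.mgrid[:d.shape[0],:d.shape[1]]
    P=np.stack([(u-c["cx"])/c["fx"]*d,-(v-c["cy"])/c["fy"]*d,-d],-1)
    T=c["world_from_camera"] if T is None else T
    return P@T[:3,:3].T+T[:3,3]
def rect(xy): # min-area rect in mm
    return cv2.minAreaRect((xy*1000).astype(np.float32))
E
python3 - <<'E'
from h import *
c=imaging.get_calibration("top"); z=np.load("pics/top0.npz"); p,d=z["p"],z["d"]; W=world(d,c)
print("table z",np.median(W[60:300,120:180,2]))
hsv=cv2.cvtColor(p,cv2.COLOR_RGB2HSV)
for n,(u0,v0,u1,v1) in dict(padA=(285,155,346,213),padB=(318,236,385,302),padC=(418,266,485,332)).items():
    w=W[v0:v1,u0:u1]; m=hsv[v0:v1,u0:u1,2]<50
    print(n,rect(w[m][:,:2]),m.sum(),np.median(w[m][:,2]))
def reg(n,u0,v0,u1,v1,zl,zh):
    w=W[v0:v1,u0:u1].reshape(-1,3); w=w[(w[:,2]>zl)&(w[:,2]<zh)]
    print(n,len(w),rect(w[:,:2]),w.mean(0).round(3)); return w
reg("towers",390,170,465,260,.07,.09)
reg("lampT",390,218,440,260,.07,.09)
reg("sensT",415,170,465,206,.07,.09)
reg("block",390,170,465,260,.03,.045)
reg("base",175,180,255,230,.008,.02)
w=reg("cell",175,180,255,215,.05,.2)
# top face plane of cell
lo=w[w[:,2]>.045]
print("zmax",w[:,2].max())
reg("can",270,85,305,128,.1,.12);reg("dish",220,110,265,150,.02,.04)
E
python3 -c "
import cv2;p=cv2.imread('pics/top0.png');cv2.imwrite('pics/crop0.png',cv2.resize(p[160:270,170:470],(800,293),interpolation=2))"
```

```text
table z 0.002566665082260111
padA ((454.84027099609375, -18.802322387695312), (356.6947937011719, 125.87898254394531), 1.104812741279602) 1962 0.00818137992020751
padB ((329.26806640625, -109.72005462646484), (134.04075622558594, 139.29354858398438), 76.8820571899414) 2176 0.007670288687887106
padC ((285.4808044433594, -241.68360900878906), (412.3663024902344, 125.57897186279297), 77.60799407958984) 2262 0.007267676667325418
towers 1162 ((477.2554626464844, -313.39154052734375), (70.13810729980469, 183.35694885253906), 59.63210678100586) [ 0.475 -0.312  0.081]
lampT 586 ((422.952880859375, -281.5888366699219), (70.07209777832031, 57.550079345703125), 59.424530029296875) [ 0.421 -0.28   0.081]
sensT 563 ((530.5660400390625, -344.4489440917969), (69.7994384765625, 59.92525100708008), 59.67184829711914) [ 0.531 -0.343  0.081]
block 259 ((474.1541442871094, -310.6261291503906), (68.73665618896484, 174.98895263671875), 59.60178756713867) [ 0.48  -0.313  0.037]
base 1007 ((509.7575378417969, 261.9024658203125), (138.08094787597656, 218.30104064941406), 2.259758472442627) [0.49  0.256 0.014]
cell 1013 ((506.05078125, 252.80841064453125), (45.32181930541992, 130.72311401367188), 5.26889705657959) [0.503 0.249 0.1  ]
zmax 0.1331463619367348
can 326 ((773.4970703125, 64.90384674072266), (50.658958435058594, 53.42399978637695), 87.81130981445312) [0.772 0.065 0.111]
dish 332 ((716.5466918945312, 189.58297729492188), (88.52445983886719, 86.16056823730469), 45.41669464111328) [0.723 0.193 0.028]
```

View pics/crop0.png

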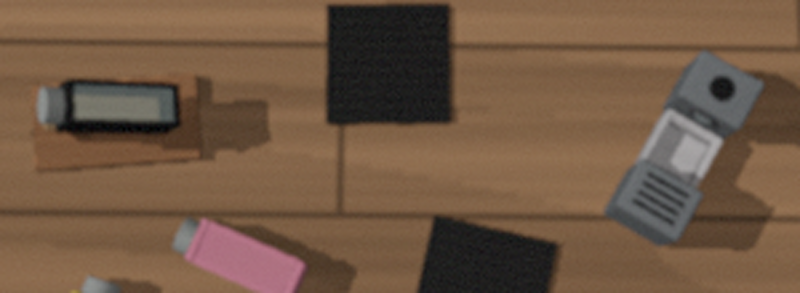

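The far pad (A) is the right one, and the lamp-to-sensor axis points about -30° in world. Next I move toward the tester and cradle, looking with the wrist camera on the way.

```bash
cat >> h.py <<'E'
def pose(G,yaw,elev=90,lead=0.147):
    """yaw: tool y heading (deg). elev: elevation of the tool's back from horizontal, measured from heading yaw+90 (deg)."""
    y=np.radians(yaw); e=np.radians(elev)
    ty=np.array([np.cos(y),np.sin(y),0]); h=np.array([-np.sin(y),np.cos(y),0])
    tz=-(np.cos(e)*h+np.array([0,0,np.sin(e)])); tx=np.cross(ty,tz)
    return np.array(G)-lead*tz, np.stack([tx,ty,tz],1)
def rel(G,yaw,elev=90,start=None,lead=0.147):
    p,M=pose(G,yaw,elev,lead)
    if start is None:
        s=env.observe(); start=(s["eef_pos"],R.from_rotvec(s["eef_rot"]).as_matrix())
    p0,M0=start
    w=R.from_matrix(M0.T@M).as_rotvec(degrees=True)/5; t=M0.T@(p-p0)/0.04
    print(np.round(np.r_[w,t],3).tolist()); return p,M
E
python3 - <<'E'
from h import *
a=rel((0.42,-0.31,0.42-.147),-30)
b=rel((0.55,0.0,0.42-.147),0,start=a)
b=rel((0.50,0.22,0.42-.147),5,start=b)
E
```

```text
[-0.017, -0.006, -9.217, 8.329, -6.195, -0.393]
[-0.0, 0.0, -6.0, 8.337, -1.06, -0.0]
[-0.0, -0.0, -1.0, 5.5, -1.25, -0.0]
```

{"api": "send_rows", "payload": {"commands": [[[0,0,-9.2,8.3,-6.2,-0.4,-1],[0,0,-9.2,8.3,-6.2,-0.4,-1],[0,0,-9.2,8.3,-6.2,-0.4,-1],[0,0,-9.2,8.3,-6.2,-0.4,-1],[0,0,-9.2,8.3,-6.2,-0.4,-1]]]}}

```text
time: 0.6
eef_pos: [0.3154, -0.4358, 0.4143]
eef_rot: [-2.758, -1.505, 0.0]
ft_force: [0.7, -0.4, 0.1]
opening: 0.0882
grip_force: 0.0
```

```bash
python3 - <<'E'
from h import *
rel((0.42,-0.31,0.42-.147),-30)
E
```

```text
[-0.004, 0.001, -0.553, 4.06, 0.496, -0.144]
```

{"api": "send_rows", "payload": {"commands": [[[0,0,-0.55,4.0,0.5,-0.1,-1],[0,0,-0.55,4.0,0.5,-0.1,-1],[0,0,-0.55,4.0,0.5,-0.1,-1],[0,0,-0.55,4.0,0.5,-0.1,-1],[0,0,-0.55,4.0,0.5,-0.1,-1]]]}}

```text
time: 1.1
eef_pos: [0.42, -0.3127, 0.4182]
eef_rot: [-2.722, -1.568, -0.001]
ft_force: [-0.4, 0.3, -0.4]
opening: 0.088
grip_force: 0.0
```

```bash
python3 - <<'E'
from h import *
print(env.observe()["eef_pos"])
c=imaging.get_calibration("wrist"); p,d=imaging.read_camera("wrist"); np.savez("pics/w1.npz",p=p,d=d,T=c["world_from_camera"])
cv2.imwrite("pics/w1.png",p[:,:,::-1]); print(c)
W=world(d,c)
for n,zl,zh in [("towers",.07,.09),("block",.03,.042),("floor",.006,.02)]:
    m=(W[...,2]>zl)&(W[...,2]<zh)&(abs(W[...,0]-.477)<.12)&(abs(W[...,1]+.313)<.12)
    k,l,st,ce=cv2.connectedComponentsWithStats(m.astype(np.uint8))
    for i in range(1,k):
        if st[i,4]>300:
            print(n,st[i,4],rect(W[l==i][:,:2]),np.median(W[l==i][:,2]))
rel((0.55,0.0,0.42-.147),0)
E
```

```text
[ 0.42003735 -0.31269209  0.41824065]
{'fx': 316.1094595005799, 'fy': 316.1094595005799, 'cx': 316.0042658021175, 'cy': 204.86189223817286, 'world_from_camera': array([[ 8.65711910e-01,  4.79331906e-01,  1.44165922e-01,
         4.58871406e-01],
       [-5.00542523e-01,  8.29181421e-01,  2.48827960e-01,
        -2.48679583e-01],
       [-2.68524189e-04, -2.87574503e-01,  9.57758233e-01,
         3.97842968e-01],
       [ 0.00000000e+00,  0.00000000e+00,  0.00000000e+00,
         1.00000000e+00]])}
towers 3708 ((423.4537048339844, -283.39630126953125), (68.79505157470703, 57.49310302734375), 59.897525787353516) 0.07951805649070515
towers 3815 ((530.1962890625, -346.43658447265625), (69.75927734375, 57.179931640625), 60.32867431640625) 0.07944004853029951
block 1273 ((476.9132995605469, -315.6229248046875), (61.69591522216797, 62.19522476196289), 59.93284606933594) 0.036054020607120485
floor 1573 ((477.3053894042969, -316.682861328125), (46.87541198730469, 46.884639739990234), 60.1976432800293) 0.011583782920144337
[-0.009, 0.004, -6.059, 8.448, -1.132, -0.051]
```

View pics/w1.png

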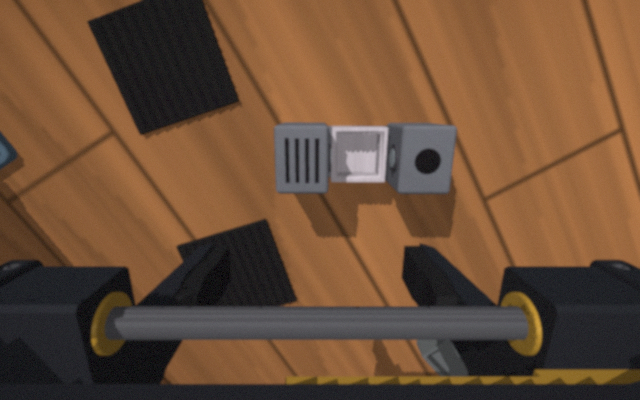

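The wrist view shows the tester well at about (360,155), with the slotted lamp tower at (302,158) and the disc sensor tower at (428,160). That puts the well centre at (0.477,-0.316), with tester y heading 60°. I continue over the pad to the cradle.

{"api": "send_rows", "payload": {"commands": [[[0,0,-6,7.4,-0.8,0,-1],[0,0,-6,7.4,-0.8,0,-1],[0,0,-6,7.4,-0.8,0,-1],[0,0,-6,7.4,-0.8,0,-1],[0,0,-6,7.4,-0.8,0,-1]]]}}

```text
time: 1.65
eef_pos: [0.5212, -0.0879, 0.4181]
eef_rot: [2.231, 2.211, -0.002]
ft_force: [0.9, 0.0, 0.6]
opening: 0.0882
grip_force: 0.0
```

```bash
python3 - <<'E'
from h import *
print(env.observe()["eef_pos"])
c=imaging.get_calibration("wrist"); p,d=imaging.read_camera("wrist")
W=world(d,c); hsv=cv2.cvtColor(p,cv2.COLOR_RGB2HSV)
m=(hsv[...,2]<60)&(abs(W[...,2]-.006)<.006)&(W[...,0]>.44)&(W[...,0]<.64)&(abs(W[...,1]+.02)<.1)
k,l,st,ce=cv2.connectedComponentsWithStats(m.astype(np.uint8)); i=1+np.argmax(st[1:,4])
print("pad",st[i],rect(W[l==i][:,:2]),np.median(W[l==i][:,2]))
rel((0.50,0.22,0.42-.147),5)
E
```

```text
[ 0.52117674 -0.08786195  0.41809935]
pad [  302    54   112   114 11796] ((571.21240234375, -19.60321807861328), (126.82716369628906, 130.0357666015625), 0.8185948133468628) 0.005534069832614286
[0.038, -0.054, -0.998, 7.462, -0.593, 0.004]
```

{"api": "send_rows", "payload": {"commands": [[[0,0,-1,7.4,-0.6,0,-1],[0,0,-1,7.4,-0.6,0,-1],[0,0,-1,7.4,-0.6,0,-1],[0,0,-1,7.4,-0.6,0,-1],[0,0,-1,7.4,-0.6,0,-1]]]}}

```text
time: 2.2
eef_pos: [0.5031, 0.1616, 0.418]
eef_rot: [2.134, 2.304, -0.002]
ft_force: [0.6, 0.1, -0.2]
opening: 0.0884
grip_force: 0.0
```

{"api": "send_rows", "payload": {"commands": [[[0,0,0,0.9,0,0,-1],[0,0,0,0.9,0,0,-1]]]}}

```text
time: 2.4
eef_pos: [0.4991, 0.2017, 0.4184]
eef_rot: [-2.123, -2.313, -0.003]
ft_force: [0.6, -0.3, -1.1]
opening: 0.0882
grip_force: 0.0
```

```bash
python3 - <<'E'
from h import *
s=env.observe();print(s["eef_pos"],s["qpos"].round(3))
c=imaging.get_calibration("wrist"); p,d=imaging.read_camera("wrist"); np.savez("pics/w2.npz",p=p,d=d,T=c["world_from_camera"])
cv2.imwrite("pics/w2.png",p[:,:,::-1])
W=world(d,c)
m=(W[...,2]>.045)&(W[...,2]<.16)&(abs(W[...,0]-.505)<.08)&(abs(W[...,1]-.25)<.12)
k,l,st,ce=cv2.connectedComponentsWithStats(m.astype(np.uint8)); i=1+np.argmax(st[1:,4])
w=W[l==i]; print("cell",st[i],rect(w[:,:2]),w.min(0).round(4),w.max(0).round(4))
# body top face: points fitting a 30 deg plane
b=w[(w[:,1]<.28)]
A=np.c_[b[:,:2],np.ones(len(b))]; keep=np.ones(len(b),bool)
for _ in range(6):
    x=np.linalg.lstsq(A[keep],b[keep,2],rcond=None)[0]; keep=abs(A@x-b[:,2])<.004
print("plane",x,keep.sum(),"slope",np.degrees(np.arctan(np.hypot(*x[:2]))),"dir",np.degrees(np.arctan2(x[1],x[0])))
print("face rect",rect(b[keep][:,:2]))
m=(W[...,2]>.006)&(W[...,2]<.018)&(abs(W[...,0]-.50)<.12)&(abs(W[...,1]-.25)<.15)
k,l,st,ce=cv2.connectedComponentsWithStats(m.astype(np.uint8)); i=1+np.argmax(st[1:,4]); print("board",st[i],rect(W[l==i][:,:2]))
E
```

```text
[0.4990817  0.20171816 0.41840715] [ 0.036  0.403 -0.64   1.793  0.273  1.035 -0.621]
cell [ 302   63   53  135 6230] ((506.5965881347656, 251.8009033203125), (44.59121322631836, 130.3199005126953), 5.195774555206299) [0.4803 0.1854 0.067 ] [0.534  0.3181 0.1293]
plane [-0.05511554  0.57457267 -0.0113883 ] 4257 slope 29.993975397255845 dir 95.47929834937372
face rect ((508.1871643066406, 234.309326171875), (44.59121322631836, 95.1924057006836), 5.195774555206299)
board [ 285   45   81  148 5148] ((505.6339416503906, 261.96014404296875), (90.03709411621094, 169.50778198242188), 5.236302852630615)
```

View pics/w2.png

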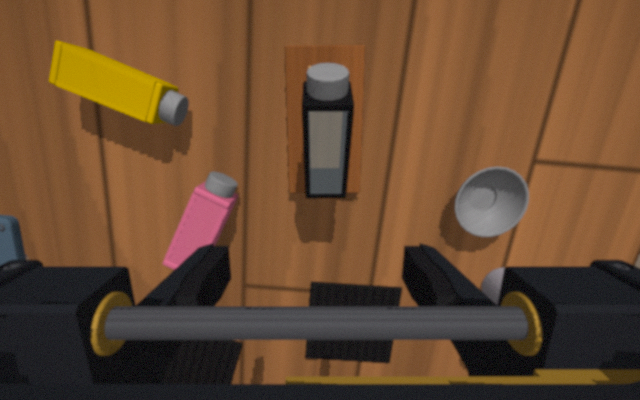

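The cell is at about (327,130) with its cap up in the image. Its yaw is 5.2° and the slope reads 30.0°. Its pose is consistent with the cradle board. I go to a standoff for a grasp 95 mm from the foot, with the tool back elevated 60°.

```bash
python3 - <<'E'
from h import *
z=np.load("pics/w2.npz"); c=imaging.get_calibration("wrist"); W=world(z["d"],c,z["T"])
p0,M0=pose((0.499,0.2017,0.4184-.147),5.2)
for v,u in [(322,320),(322,200),(270,215),(250,210),(382,400),(280,60)]: print((v,u),((W[v,u]-p0)@M0).round(3))
f=np.array([.5115,.1979,.0487]); u=np.array([-.0906*.866,.9959*.866,.5]); G=f+.095*u; print("G",G)
a=rel(G,5.2,60,lead=.247); b=rel(G,5.2,60,start=a)
E
```

```text
(322, 320) [0.025 0.003 0.086]
(322, 200) [ 0.025 -0.026  0.085]
(270, 215) [ 0.007 -0.043  0.145]
(250, 210) [ 0.009 -0.05   0.161]
(382, 400) [0.018 0.02  0.074]
(280, 60) [ 0.034 -0.061  0.089]
G [0.50404634 0.27983269 0.0962    ]
[-0.031, -5.999, -0.092, 5.1, 0.247, 2.697]
[0.0, 0.0, 0.0, 0.0, 0.0, 2.5]
```

{"api": "send_rows", "payload": {"commands": [[[0,-6,-0.1,5.1,0.25,2.7,-1],[0,-6,-0.1,5.1,0.25,2.7,-1],[0,-6,-0.1,5.1,0.25,2.7,-1],[0,-6,-0.1,5.1,0.25,2.7,-1],[0,-6,-0.1,5.1,0.25,2.7,-1]]]}}

```text
time: 2.95
eef_pos: [0.4932, 0.4036, 0.3072]
eef_rot: [1.828, 2.003, -0.5]
ft_force: [-0.3, 1.0, 0.4]
opening: 0.0883
grip_force: 0.0
```

```bash
cat >> h.py <<'E'
G1=np.array([.50405,.27983,.0962])
E
python3 - <<'E'
from h import *
s=env.observe();print(s["eef_pos"],s["qpos"].round(2))
a=rel(G1,5.2,60,lead=.247); b=rel(G1,5.2,60)
E
```

```text
[0.49323416 0.40359765 0.30724816] [-0.56  0.78 -0.46  1.49  0.65  1.44 -1.13]
[-0.057, 0.054, 0.02, -0.052, -0.012, -0.052]
[-0.057, 0.054, 0.02, -0.04, 0.001, 2.448]
```

{"api": "send_rows", "payload": {"commands": [[[0,0,0,0,0,1,-1],[0,0,0,0,0,1.8,-1],[0,0,0,0,0,2.45,-1],[0,0,0,0,0,2.45,-1]]]}}

```text
time: 3.35
eef_pos: [0.4992, 0.3477, 0.2222]
eef_rot: [1.834, 1.996, -0.506]
ft_force: [-0.2, -0.4, 0.6]
opening: 0.0882
grip_force: 0.0
```

```bash
python3 - <<'E'
from h import *
b=rel(G1,5.2,60)
p,d=imaging.read_camera("wrist"); cv2.imwrite("pics/w3.png",p[:,:,::-1])
E
```

```text
[-0.11, 0.089, -0.041, 0.102, -0.035, -0.097]
```

View pics/w3.png

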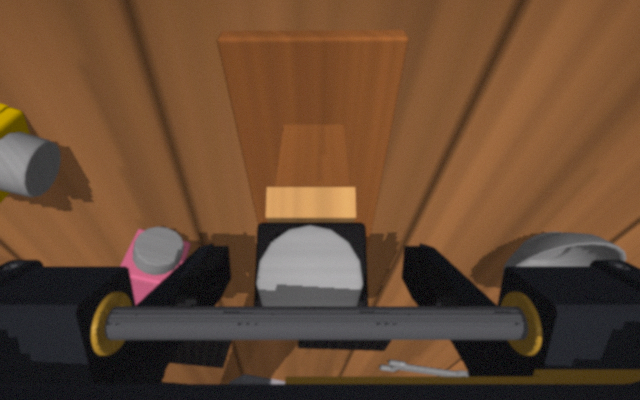

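The cell is centred between the fingers (cap at (310,270)). I back off 4 mm and close.

{"api": "send_rows", "payload": {"commands": [[[-0.1,0.1,0,0.1,0,-0.1,-1],[-0.1,0.1,0,0.1,0,-0.1,1],[-0.1,0.1,0,0.1,0,-0.1,1],[-0.1,0.1,0,0.1,0,-0.1,1],[-0.1,0.1,0,0.1,0,-0.1,1]]]}}

```text
time: 3.9
eef_pos: [0.4969, 0.3596, 0.2273]
eef_rot: [1.831, 2.008, -0.476]
ft_force: [0.2, -0.1, -0.5]
opening: 0.0579
grip_force: 0.0
```

{"api": "send_rows", "payload": {"commands": [[[0,0,0,0,0,0,1],[0,0,0,0,0,0,1],[0,0,0,0,0,0,1]]]}}

```text
time: 4.2
eef_pos: [0.4963, 0.3596, 0.227]
eef_rot: [1.831, 2.009, -0.478]
ft_force: [-3.3, 0.6, 1.9]
opening: 0.0442
grip_force: 29.8
```

```bash
python3 - <<'E'
from h import *
s=env.observe(); M=R.from_rotvec(s["eef_rot"]).as_matrix(); print(s["opening"],s["grip_force"],s["eef_pos"]+.147*M[:,2])
rel(G1,5.2,60)
print("lift dir (normal to bed) in tool units for 60mm:",(M.T@np.array([.0906*.5,-.9959*.5,.866])*.06/.04).round(2))
E
```

```text
0.04424847574899917 29.841430597007275 [0.50360121 0.28762011 0.09902324]
[0.058, -0.1, 0.004, -0.103, 0.011, 0.158]
lift dir (normal to bed) in tool units for 60mm: [-1.29  0.   -0.76]
```

Gripped: opening is 44.2 mm at 30 N. Next I lift straight up.

{"api": "send_rows", "payload": {"commands": [[[0,0,0,-0.25,0,-0.43,1],[0,0,0,-0.75,0,-1.3,1],[0,0,0,-1.3,0,-2.2,1],[0,0,0,-1.75,0,-3.0,1],[0,0,0,-1.75,0,-3.0,1]]]}}

```text
time: 4.7
eef_pos: [0.4974, 0.3585, 0.3723]
eef_rot: [1.834, 2.006, -0.463]
ft_force: [0.6, -0.2, -3.8]
opening: 0.0437
grip_force: 29.8
```

```bash
python3 - <<'E'
from h import *
s=env.observe(); print(s["opening"],s["grip_force"],s["ft_force"],s["qpos"].round(2))
a=rel((0.571,0.10,0.30),0,90)
b=rel((0.571,-0.02,0.25),0,120,start=a)
E
```

```text
0.043674523574332026 29.79798875749111 [ 0.5582166  -0.15952714 -3.75494552] [-0.48  0.65 -0.48  1.55  0.63  1.45 -1.06]
[0.426, 5.826, 1.004, -6.669, 1.257, 1.607]
[0.0, 6.0, 0.0, -4.838, 0.0, 1.742]
```

{"api": "send_rows", "payload": {"commands": [[[0.4,5.8,1,-6.7,1.25,1.6,1],[0.4,5.8,1,-6.7,1.25,1.6,1],[0.4,5.8,1,-6.7,1.25,1.6,1],[0.4,5.8,1,-6.7,1.25,1.6,1],[0.4,5.8,1,-6.7,1.25,1.6,1]]]}}

```text
time: 5.2
eef_pos: [0.5625, 0.1224, 0.4343]
eef_rot: [2.222, 2.219, -0.016]
ft_force: [0.2, 0.0, -2.6]
opening: 0.0439
grip_force: 29.8
```

```bash
python3 - <<'E'
from h import *
s=env.observe(); print(s["opening"],s["grip_force"],s["ft_force"],s["qpos"].round(2))
a=rel((0.571,-0.02,0.25),0,120)
E
```

```text
0.043873182230034606 29.820481427013874 [ 0.1659167   0.00471677 -2.58940625] [ 0.15  0.45 -0.6   1.68  0.28  1.11 -0.53]
[-0.065, 6.09, -0.035, -5.386, 0.229, 1.466]
```

{"api": "send_rows", "payload": {"commands": [[[0,6.1,0,-5.4,0.2,1.5,1],[0,6.1,0,-5.4,0.2,1.5,1],[0,6.1,0,-5.4,0.2,1.5,1],[0,6.1,0,-5.4,0.2,1.5,1],[0,6.1,0,-5.4,0.2,1.5,1]]]}}

```text
time: 5.7
eef_pos: [0.5691, -0.0984, 0.3726]
eef_rot: [-1.934, -1.914, -0.509]
ft_force: [-0.2, -0.7, -3.7]
opening: 0.044
grip_force: 29.9
```

{"api": "send_rows", "payload": {"commands": [[[0,0,0,0,0,0,1],[0,0,0,0,0,0,1]]]}}

```text
time: 5.9
eef_pos: [0.5699, -0.0907, 0.3753]
eef_rot: [-1.926, -1.923, -0.509]
ft_force: [-0.3, 0.3, -2.6]
opening: 0.0439
grip_force: 29.9
```

```bash
python3 - <<'E'
from h import *
s=env.observe(); print(s["opening"],s["grip_force"],s["ft_force"],s["qpos"].round(2))
a=rel((0.571,-0.02,0.25),0,120)
for n in ["side","wrist"]:
    p,d=imaging.read_camera(n); np.savez(f"pics/{n}5.npz",p=p,d=d); 
    if n=="side": q=p[60:260,220:460]; cv2.imwrite("pics/side5.png",cv2.resize(q,(720,600),interpolation=2)[:,:,::-1])
E
```

```text
0.04388442227318155 29.870839565992355 [-0.26303935  0.26001803 -2.59920258] [ 0.75  0.62 -0.75  1.7  -0.13  1.02  0.16]
[-0.074, -0.004, -0.037, -0.037, 0.026, -0.078]
```

View pics/side5.png

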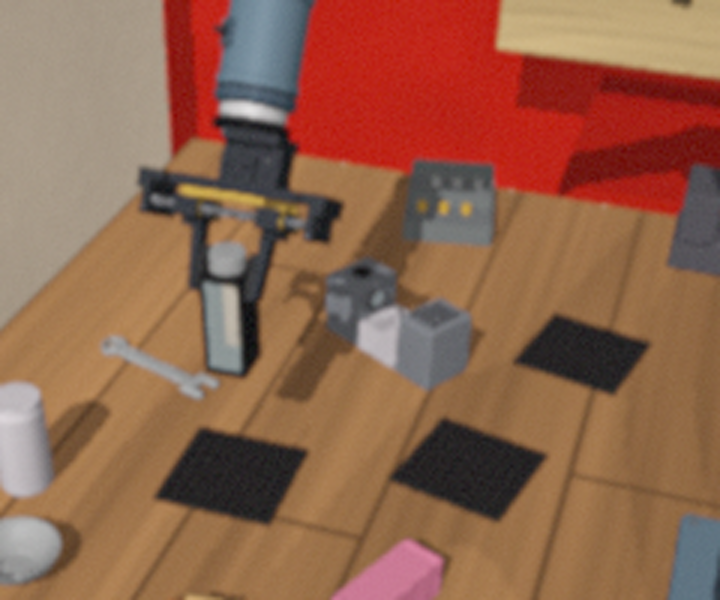

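The cell hangs roughly upright at crop (230,310), clear face toward the camera. I fit that face to measure its tilt and foot height.

```bash
python3 - <<'E'
from h import *
c=imaging.get_calibration("side"); W=world(np.load("pics/side5.npz")["d"],c)
w=W[120:200,270:315].reshape(-1,3); w=w[(abs(w[:,0]-.571)<.04)&(abs(w[:,1]+.01)<.05)&(w[:,2]>.08)]
print(len(w),w.min(0),w.max(0))
f=w[(w[:,2]<.25)&(abs(w[:,0]-.571)<.018)]
A=np.c_[f[:,0],f[:,2],np.ones(len(f))]; k=np.ones(len(f),bool)
for _ in range(8):
    x=np.linalg.lstsq(A[k],f[k,1],rcond=None)[0]; k=abs(A@x-f[:,1])<.003
print("y = ",x,k.sum(),"tilt deg dy/dz",np.degrees(np.arctan(x[1])),"yaw",np.degrees(np.arctan(x[0])),f[k].mean(0))
g=f[k]; print("face z range",np.percentile(g[:,2],[0,1,99,100]))
E
```

```text
1272 [ 0.53110023 -0.05804424  0.14497759] [0.61088467 0.00585113 0.34087085]
y =  [ 0.01663309  0.00439113 -0.01054292] 298 tilt deg dy/dz 0.25159169019863203 yaw 0.9529179396491676 [ 5.70333987e-01 -1.78690567e-04  1.99904895e-01]
face z range [0.14606551 0.14758141 0.24917505 0.24973015]
```

Tilt is 0.25° and the foot is at z≈0.146. I lower by about 134 mm, then feel for contact.

{"api": "send_rows", "payload": {"commands": [[[0,0,0,-0.5,0,0.87,1],[0,0,0,-1.0,0,1.73,1],[0,0,0,-1.4,0,2.42,1],[0,0,0,-1.65,0,2.86,1],[0,0,0,-1.65,0,2.86,1]]]}}

```text
time: 6.5
eef_pos: [0.5685, -0.0883, 0.2418]
eef_rot: [-1.92, -1.924, -0.506]
ft_force: [-0.6, -0.4, -2.5]
opening: 0.0437
grip_force: 29.9
```

{"api": "send_rows", "payload": {"commands": [[[0,0,0,0,0,0,1],[0,0,0,0,0,0,1]]]}}

```text
time: 6.7
eef_pos: [0.5705, -0.0893, 0.2457]
eef_rot: [-1.924, -1.927, -0.512]
ft_force: [-0.1, 0.4, -2.9]
opening: 0.0439
grip_force: 29.9
```

{"api": "send_rows", "payload": {"commands": [[[0,0,0,-0.04,0,0.065,1],[0,0,0,-0.08,0,0.13,1],[0,0,0,-0.09,0,0.16,1],[0,0,0,-0.1,0,0.18,1],[0,0,0,-0.1,0,0.18,1]]]}}

```text
time: 7.2
eef_pos: [0.5701, -0.0898, 0.2375]
eef_rot: [-1.924, -1.924, -0.512]
ft_force: [-4.2, -3.6, 12.4]
opening: 0.044
grip_force: 29.9
```

{"api": "send_rows", "payload": {"commands": [[[0,0,0,-0.015,0,0.025,1],[0,0,0,-0.015,0,0.025,1]]]}}

```text
time: 7.4
eef_pos: [0.5702, -0.0896, 0.2373]
eef_rot: [-1.923, -1.924, -0.512]
ft_force: [-7.0, -4.7, 21.9]
opening: 0.0438
grip_force: 30.0
```

Contact is firm, so I ease off and release.

{"api": "send_rows", "payload": {"commands": [[[0,0,0,0.015,0,-0.03,1],[0,0,0,0.015,0,-0.03,-1],[0,0,0,0.015,0,-0.03,-1],[0,0,0,0.015,0,-0.03,-1],[0,0,0,0.015,0,-0.03,-1]]]}}

```text
time: 7.9
eef_pos: [0.5696, -0.09, 0.2357]
eef_rot: [-1.925, -1.924, -0.51]
ft_force: [0.1, 0.6, 0.1]
opening: 0.0735
grip_force: 0.0
```

```bash
python3 - <<'E'
from h import *
s=env.observe(); print(s["opening"],s["grip_force"],s["ft_force"])
c=imaging.get_calibration("side"); p,d=imaging.read_camera("side"); W=world(d,c)
w=W[120:260,230:340].reshape(-1,3); w=w[(abs(w[:,0]-.571)<.04)&(abs(w[:,1]+.01)<.05)&(w[:,2]>.02)]
f=w[(w[:,2]<.1)&(abs(w[:,0]-.571)<.018)]
A=np.c_[f[:,0],f[:,2],np.ones(len(f))]; k=np.ones(len(f),bool)
for _ in range(8):
    x=np.linalg.lstsq(A[k],f[k,1],rcond=None)[0]; k=abs(A@x-f[:,1])<.003
print(x,k.sum(),"tilt",np.degrees(np.arctan(x[1])),"yaw",np.degrees(np.arctan(x[0])),f[k].mean(0), f[k].min(0),f[k].max(0))
# retreat: back along tool 100 mm, then vertical above cell
a=rel((.5705,-.021,.104),0,120,lead=.26); b=rel((.5705,-.021,.104),0,90,lead=.25,start=a)
E
```

```text
0.0735344151934865 0.0 [0.12796365 0.59657005 0.12919071]
[-0.03052231  0.00717762  0.01636783] 184 tilt 0.4112404031041682 yaw -1.7482568880182427 [ 0.57019792 -0.00059699  0.06115438] [ 0.55319103 -0.00361757  0.0201195 ] [0.58839327 0.00271925 0.0995497 ]
[-0.065, -0.006, -0.021, -0.151, 0.006, -2.787]
[0.0, -6.0, 0.0, 3.125, 0.0, 1.087]
```

Standing upright and released. I retreat along the tool axis, then come vertical above the cell.

{"api": "send_rows", "payload": {"commands": [[[0,0,0,0,0,0,-1],[0,0,0,0,0,-0.8,-1],[0,0,0,0,0,-1.8,-1],[0,0,0,0,0,-2.8,-1],[0,0,0,0,0,-2.8,-1]]]}}

```text
time: 8.45
eef_pos: [0.5719, -0.1493, 0.3369]
eef_rot: [-1.933, -1.927, -0.516]
ft_force: [0.1, 0.5, -0.2]
opening: 0.0883
grip_force: 0.0
```

```bash
python3 - <<'E'
from h import *
s=env.observe(); print(s["opening"],s["eef_pos"])
rel((.5705,-.06,.104),0,90,lead=.30)
E
```

```text
0.08825414524447947 [ 0.57188025 -0.14926393  0.33686967]
[0.025, -5.962, -0.037, 2.771, -0.04, -0.347]
```

{"api": "send_rows", "payload": {"commands": [[[0,-6,0,2.75,0,-0.35,-1],[0,-6,0,2.75,0,-0.35,-1],[0,-6,0,2.75,0,-0.35,-1],[0,-6,0,2.75,0,-0.35,-1],[0,-6,0,2.75,0,-0.35,-1]]]}}

```text
time: 8.95
eef_pos: [0.5703, -0.0552, 0.4]
eef_rot: [-2.212, -2.226, 0.007]
ft_force: [0.3, 1.1, -0.3]
opening: 0.0883
grip_force: 0.0
```

{"api": "send_rows", "payload": {"commands": [[[0,0,0,0,0,0,-1]]]}}

```text
time: 9.05
eef_pos: [0.5702, -0.0576, 0.399]
eef_rot: [-2.215, -2.219, 0.005]
ft_force: [-0.4, -1.6, 0.1]
opening: 0.0881
grip_force: 0.0
```

```bash
python3 - <<'E'
from h import *
c=imaging.get_calibration("wrist"); p,d=imaging.read_camera("wrist"); W=world(d,c); cv2.imwrite("pics/w6.png",p[:,:,::-1])
for n,zl,zh in [("cap",.128,.15),("shoulder",.108,.126),("body",.02,.15)]:
    m=(W[...,2]>zl)&(W[...,2]<zh)&(abs(W[...,0]-.571)<.06)&(abs(W[...,1]+.02)<.06)
    k,l,st,ce=cv2.connectedComponentsWithStats(m.astype(np.uint8)); i=1+np.argmax(st[1:,4])
    w=W[l==i]; print(n,st[i],rect(w[:,:2]),np.median(w[:,2]))
a=rel((.5705,-.021,.106),0,90,lead=.247)
b=rel((.5705,-.021,.102),0,90)
E
```

```text
cap [ 292  136   46   47 1653] ((568.8084716796875, -20.127479553222656), (35.17947769165039, 34.846710205078125), 34.73377990722656) 0.13542332047607208
shoulder [ 289  129   54   54 1131] ((568.8362426757812, -20.26752471923828), (43.64631271362305, 43.81312561035156), 89.37300872802734) 0.11734830810395191
body [ 289  125   54   58 2985] ((568.79931640625, -20.19803810119629), (43.73688507080078, 43.843467712402344), 89.52214813232422) 0.13446255203951551
[-0.086, -0.026, 0.004, 0.933, 0.016, 1.15]
[-0.086, -0.026, 0.004, 0.927, 0.035, 3.75]
```

View pics/w6.png

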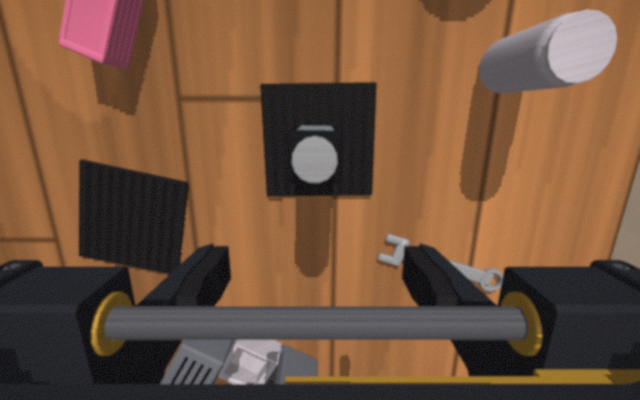

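The cell stands at pixel (315,160) on the pad, at (0.569,-0.020) with yaw -0.5°. I align above it, then descend.

{"api": "send_rows", "payload": {"commands": [[[-0.1,0,0.1,0.95,-0.03,0.6,-1],[-0.1,0,0.1,0.95,-0.03,1.1,-1],[-0.1,0,0.1,0.95,-0.03,1.1,-1],[-0.1,0,0.1,0.95,-0.03,1.1,-1]]]}}

```text
time: 9.5
eef_pos: [0.569, -0.0214, 0.3555]
eef_rot: [2.232, 2.21, 0.003]
ft_force: [0.2, -0.1, 0.4]
opening: 0.088
grip_force: 0.0
```

```bash
python3 - <<'E'
from h import *
b=rel((.5688,-.0202,.103),-.5,90)
E
```

```text
[0.017, -0.011, -0.014, 0.028, -0.01, 2.638]
```

{"api": "send_rows", "payload": {"commands": [[[0,0,0,0.03,0,0.8,-1],[0,0,0,0.03,0,1.6,-1],[0,0,0,0.03,0,2.2,-1],[0,0,0,0.03,0,2.6,-1],[0,0,0,0.03,0,2.6,-1]]]}}

```text
time: 10.0
eef_pos: [0.569, -0.0196, 0.2508]
eef_rot: [2.231, 2.211, 0.001]
ft_force: [-1.1, 0.6, -0.5]
opening: 0.0883
grip_force: 0.0
```

{"api": "send_rows", "payload": {"commands": [[[0,0,0,0,0,0,-1],[0,0,0,0,0,0,-1]]]}}

```text
time: 10.2
eef_pos: [0.5701, -0.0188, 0.2534]
eef_rot: [2.228, 2.21, 0.007]
ft_force: [-0.0, -0.1, -0.3]
opening: 0.0883
grip_force: 0.0
```

```bash
python3 - <<'E'
from h import *
print(env.observe()["ft_force"]); b=rel((.5688,-.0202,.103),-.5,90)
E
```

```text
[-0.04336637 -0.1370757  -0.30286971]
[0.063, -0.004, 0.008, -0.036, -0.033, 0.086]
```

{"api": "send_rows", "payload": {"commands": [[[0,0,0,-0.03,-0.03,0.09,-1],[0,0,0,-0.03,-0.03,0.09,1],[0,0,0,-0.03,-0.03,0.09,1],[0,0,0,-0.03,-0.03,0.09,1],[0,0,0,-0.03,-0.03,0.09,1]]]}}

```text
time: 10.7
eef_pos: [0.5682, -0.0198, 0.2485]
eef_rot: [2.228, 2.212, 0.004]
ft_force: [-0.4, 0.4, 0.0]
opening: 0.0585
grip_force: 0.0
```

{"api": "send_rows", "payload": {"commands": [[[0,0,0,0,0,0,1],[0,0,0,0,0,0,1],[0,0,0,0,0,0,1]]]}}

```text
time: 11.0
eef_pos: [0.568, -0.0198, 0.2483]
eef_rot: [2.229, 2.212, 0.003]
ft_force: [-1.4, 0.5, 0.7]
opening: 0.0435
grip_force: 29.9
```

{"api": "send_rows", "payload": {"commands": [[[0,0,0,0,0,-0.5,1],[0,0,0,0,0,-1.5,1],[0,0,0,0,0,-2.5,1],[0,0,0,0,0,-3.5,1],[0,0,0,0,0,-3.5,1]]]}}

```text
time: 11.5
eef_pos: [0.5693, -0.0194, 0.3934]
eef_rot: [2.224, 2.207, 0.014]
ft_force: [1.3, 0.1, -3.1]
opening: 0.0434
grip_force: 29.9
```

```bash
python3 - <<'E'
from h import *
s=env.observe(); print(s["opening"],s["ft_force"],s["qpos"].round(2))
# tool y heading 60 deg over well
b=rel((.477,-.3157,.26),60,90)
E
```

```text
0.04340385594644182 [ 1.29813393  0.06311576 -3.10725958] [ 0.37  0.47 -0.54  1.75  0.28  0.99 -0.29]
[0.128, 0.07, -12.087, -7.425, -2.248, -0.369]
```

{"api": "send_rows", "payload": {"commands": [[[0,0,-12.1,-7.4,-2.2,-0.4,1],[0,0,-12.1,-7.4,-2.2,-0.4,1],[0,0,-12.1,-7.4,-2.2,-0.4,1],[0,0,-12.1,-7.4,-2.2,-0.4,1],[0,0,-12.1,-7.4,-2.2,-0.4,1]]]}}

```text
time: 12.0
eef_pos: [0.4973, -0.2484, 0.399]
eef_rot: [1.309, 2.855, 0.002]
ft_force: [1.3, 0.3, -2.5]
opening: 0.0437
grip_force: 29.9
```

```bash
python3 - <<'E'
from h import *
b=rel((.477,-.3157,.25),60,90)
E
```

```text
[0.018, 0.002, -3.851, -0.944, -1.483, 0.048]
```

{"api": "send_rows", "payload": {"commands": [[[0,0,-3.85,-0.95,-1.5,0.05,1],[0,0,-3.85,-0.95,-1.5,0.05,1],[0,0,-3.85,-0.95,-1.5,0.05,1],[0,0,-3.85,-0.95,-1.5,0.05,1],[0,0,-3.85,-0.95,-1.5,0.05,1]]]}}

```text
time: 12.5
eef_pos: [0.4775, -0.3139, 0.3973]
eef_rot: [0.823, 3.03, 0.003]
ft_force: [0.7, -0.5, -3.4]
opening: 0.0439
grip_force: 29.9
```

{"api": "send_rows", "payload": {"commands": [[[0,0,0,0,0,0,1],[0,0,0,0,0,0,1]]]}}

```text
time: 12.7
eef_pos: [0.4779, -0.3138, 0.3982]
eef_rot: [0.821, 3.03, 0.002]
ft_force: [-0.5, 0.6, -3.0]
opening: 0.0438
grip_force: 29.9
```

```bash
python3 - <<'E'
from h import *
b=rel((.477,-.3157,.25),60,90)
c=imaging.get_calibration("wrist"); p,d=imaging.read_camera("wrist"); W=world(d,c); np.savez("pics/w7.npz",p=p,d=d)
T=np.array([[.5,.866],[-.866,.5]]) # rows: tester y axis(60deg), tester x axis(-30.. sign) 
for n,zl,zh in [("cap",.278,.31),("shoulder",.255,.275)]:
    m=(W[...,2]>zl)&(W[...,2]<zh)&(np.hypot(W[...,0]-.477,W[...,1]+.3157)<.05)
    if m.sum(): 
        w=W[m]; print(n,m.sum(),rect(w[:,:2]),np.median(w[:,2]))
cv2.imwrite("pics/w7.png",p[:,:,::-1])
p,d=imaging.read_camera("side"); c=imaging.get_calibration("side"); W=world(d,c); np.savez("pics/s7.npz",p=p,d=d)
m=(W[...,2]>.12)&(W[...,2]<.225)&(np.hypot(W[...,0]-.477,W[...,1]+.3157)<.045)
w=W[m]; e=np.array([np.cos(np.radians(60)),np.sin(np.radians(60))]); q=w[:,:2]-[.477,-.3157]
a=q@e; b2=q@np.array([e[1],-e[0]])
print(m.sum(),"zmin",np.percentile(w[:,2],[0,1,5]))
for nm,val,oth in [("along y60",a,b2),("along x-30",b2,a)]: print(nm,np.percentile(val,[1,50,99]).round(4))
# two visible faces: fit planes
for nm,val,oth in [("+y face",a,b2)]:
    k=abs(val-.022)<.008
    A=np.c_[oth,w[:,2],np.ones(len(w))]
    for _ in range(6):
        x=np.linalg.lstsq(A[k],val[k],rcond=None)[0]; k=abs(A@x-val)<.0025
    print(nm,k.sum(),"yaw",np.degrees(x[0]),"tilt",np.degrees(x[1]),"offset at z .17",x@[0,.17,1])
E
```

```text
[0.02, 0.026, -0.062, -0.005, -0.053, 0.03]
cap 10222 ((471.6261291503906, -311.43463134765625), (78.88834381103516, 53.152854919433594), 59.60564041137695) 0.28706357633173346
shoulder 7038 ((479.86993408203125, -313.7562561035156), (77.74436950683594, 44.58094787597656), 59.35799789428711) 0.2672645281303906
310 zmin [0.15493137 0.15824396 0.16162457]
along y60 [-0.0215  0.0182  0.025 ]
along x-30 [-0.0251 -0.018   0.0229]
+y face 130 yaw -0.2491115722588786 tilt 0.8224563782801891 offset at z .17 0.02026240684204835
```

View pics/w7.png

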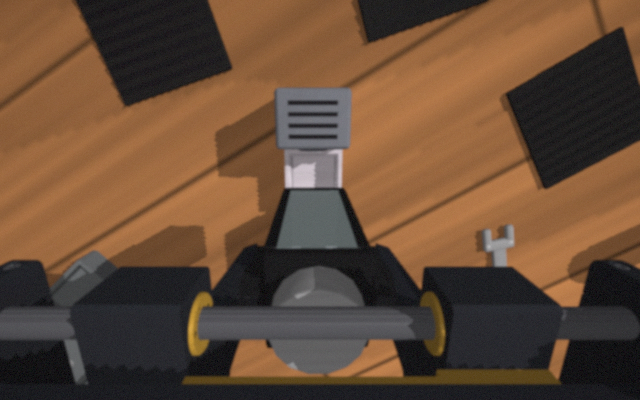

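The cell hangs over the tester with a clear face toward the lamp (slots at (313,118)), and it is nearly centred on the well column (314 vs 315). I correct by 2 mm and lower to just above the well mouth.

{"api": "send_rows", "payload": {"commands": [[[0,0,-0.06,0,-0.05,0.6,1],[0,0,-0.06,0,-0.05,1.3,1],[0,0,-0.06,0,-0.05,2.0,1],[0,0,-0.06,0,-0.05,2.6,1],[0,0,-0.06,0,-0.05,2.6,1]]]}}

```text
time: 13.3
eef_pos: [0.4757, -0.3156, 0.2914]
eef_rot: [-0.813, -3.032, -0.004]
ft_force: [-0.6, 0.2, -3.4]
opening: 0.0439
grip_force: 29.9
```

{"api": "send_rows", "payload": {"commands": [[[0,0,0,0,0,0,1],[0,0,0,0,0,0,1],[0,0,0,0,0,0,1]]]}}

```text
time: 13.6
eef_pos: [0.4775, -0.3165, 0.2958]
eef_rot: [0.814, 3.029, 0.0]
ft_force: [0.0, -0.8, -2.9]
opening: 0.0439
grip_force: 29.9
```

```bash
python3 - <<'E'
from h import *
b=rel((.477,-.3157,.107),60,90)
E
```

```text
[0.018, 0.057, -0.014, 0.025, 0.01, 1.044]
```

{"api": "send_rows", "payload": {"commands": [[[0,0.05,0,0.02,0.01,0.2,1],[0,0.05,0,0.02,0.01,0.35,1],[0,0.05,0,0.02,0.01,0.5,1],[0,0.05,0,0.02,0.01,0.6,1],[0,0.05,0,0.02,0.01,0.6,1]]]}}

```text
time: 14.1
eef_pos: [0.4762, -0.3154, 0.2694]
eef_rot: [-0.814, -3.031, -0.004]
ft_force: [-0.7, 0.3, -3.8]
opening: 0.0441
grip_force: 29.9
```

```bash
python3 - <<'E'
from h import *
print(env.observe()["torque"].round(2)); b=rel((.477,-.3157,.107),60,90)
E
```

```text
[ 0.05 -0.15 -0.03]
[0.022, -0.039, -0.011, -0.023, 0.002, 0.385]
```

{"api": "send_rows", "payload": {"commands": [[[0,0,0,0,0,0.12,1],[0,0,0,0,0,0.2,1],[0,0,0,0,0,0.28,1],[0,0,0,0,0,0.34,1],[0,0,0,0,0,0.34,1]]]}}

```text
time: 14.6
eef_pos: [0.4763, -0.3155, 0.2563]
eef_rot: [-0.814, -3.032, -0.004]
ft_force: [0.0, -0.4, -3.4]
opening: 0.0435
grip_force: 29.9
```

{"api": "send_rows", "payload": {"commands": [[[0,0,0,0,0,0,1],[0,0,0,0,0,0,1]]]}}

```text
time: 14.8
eef_pos: [0.4765, -0.3155, 0.2568]
eef_rot: [-0.814, -3.033, -0.003]
ft_force: [-0.4, 0.4, -3.9]
opening: 0.0438
grip_force: 29.9
```

```bash
python3 - <<'E'
from h import *
print(env.observe()["torque"].round(2)); b=rel((.477,-.3157,.107),60,90)
E
```

```text
[ 0.03 -0.15 -0.02]
[0.021, -0.019, -0.012, -0.012, 0.001, 0.071]
```

About 3 mm remain to the floor.

{"api": "send_rows", "payload": {"commands": [[[0,0,0,0,0,0.03,1],[0,0,0,0,0,0.06,1],[0,0,0,0,0,0.08,1],[0,0,0,0,0,0.1,1],[0,0,0,0,0,0.1,1]]]}}

```text
time: 15.3
eef_pos: [0.4768, -0.3156, 0.2543]
eef_rot: [-0.815, -3.033, -0.002]
ft_force: [-4.3, 0.5, 11.6]
opening: 0.0437
grip_force: 29.8
```

Floor contact is at the expected height. I release and withdraw upwards.

{"api": "send_rows", "payload": {"commands": [[[0,0,0,0,0,-0.02,-1],[0,0,0,0,0,-0.02,-1],[0,0,0,0,0,-0.02,-1],[0,0,0,0,0,-0.02,-1],[0,0,0,0,0,-0.02,-1]]]}}

```text
time: 15.8
eef_pos: [0.4765, -0.3155, 0.2533]
eef_rot: [-0.814, -3.033, -0.004]
ft_force: [-0.2, -0.3, -0.1]
opening: 0.0815
grip_force: 0.0
```

{"api": "send_rows", "payload": {"commands": [[[0,0,0,0,0,0,-1],[0,0,0,0,0,0,-1],[0,0,0,0,0,-1,-1],[0,0,0,0,0,-2,-1],[0,0,0,0,0,-3,-1]]]}}

```text
time: 16.3
eef_pos: [0.4764, -0.3156, 0.3747]
eef_rot: [-0.814, -3.032, -0.004]
ft_force: [0.6, -1.1, 0.5]
opening: 0.0883
grip_force: 0.0
```

{"api": "send_rows", "payload": {"commands": [[[0,0,0,-0.7,0,-0.8,-1],[0,0,0,-1.5,0,-0.8,-1],[0,0,0,-1.5,0,-0.8,-1],[0,0,0,-1.5,0,-0.8,-1]]]}}

```text
time: 16.7
eef_pos: [0.5284, -0.3457, 0.4048]
eef_rot: [-0.814, -3.032, -0.005]
ft_force: [-0.9, -0.5, 0.0]
opening: 0.088
grip_force: 0.0
```

```bash
python3 - <<'E'
from h import *
print(env.observe()["ft_force"])
c=imaging.get_calibration("wrist"); p,d=imaging.read_camera("wrist"); W=world(d,c); cv2.imwrite("pics/w8.png",p[:,:,::-1])
for n,zl,zh in [("cap",.132,.155),("shoulder",.112,.13)]:
    m=(W[...,2]>zl)&(W[...,2]<zh)&(np.hypot(W[...,0]-.477,W[...,1]+.3157)<.06)
    w=W[m]; print(n,m.sum(),rect(w[:,:2]),np.median(w[:,2]))
E
```

```text
[-0.92922956 -0.46945397  0.02026672]
cap 1757 ((477.05938720703125, -316.55462646484375), (34.86334228515625, 34.594757080078125), 59.74598693847656) 0.14140250347720082
shoulder 1271 ((477.4529724121094, -316.47772216796875), (44.116310119628906, 43.59694290161133), 60.07879638671875) 0.12332355757445479
```

View pics/w8.png

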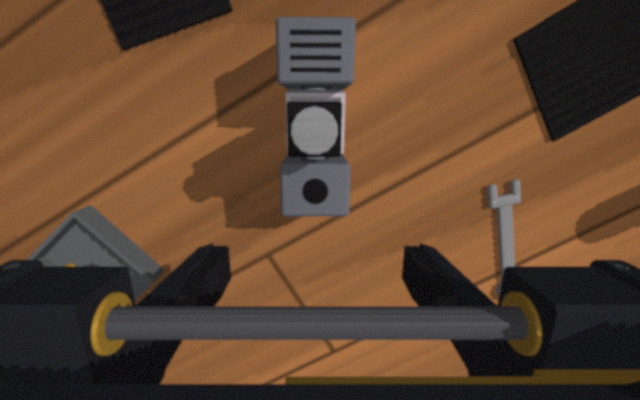

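The cell (cap at (314,130)) sits square in the well between the lamp (slots) and sensor (disc). Its top is at z=0.1414, so it is fully seated. Its yaw matches the tester at 60°, and the gripper is clear.

```bash
python3 -c "
from rig import env; print(env.job_done())"
```

```text
the job is handed in; nothing more can be done
None
```

The blank cell stood released on the far ribbed pad, and now sits fully down in the tester well with its clear faces toward the lamp and sensor; I handed the job in at about 17 s, with the gripper clear and the spanner, can and dish never touched.

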